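# Hold the dock's spring catch down and slide the drive caddy home

### The arm

A 6-joint arm with a two-finger parallel gripper is mounted at the origin on the work surface. World frame = base frame: x ahead of the robot, y to its left, z up, the work surface at z = 0. Lengths are in mm, angles in rad, forces in N, time in s.
With the tool pointing down it reaches from about 300 to 775 mm from the base axis. Payload 14.6 kg.
Tool frame: the origin (TCP) lies on the front face of the gripper's body, between the roots of the fingers; the fingertips stand 97 mm ahead of it and the grasp point (between the pads) lies 78 mm ahead of it; z points along the fingers, y is the direction in which the jaws open and shut (so a half turn about z gives the same grasp; the last joint's range is limited). The gripper opens to 94 mm and grips with 3 to 60 N. Pads are 16 mm wide; open, the fingers measure 119 mm over their backs; the gripper's body (75 mm by 177 mm) begins 78 mm behind the grasp point.
Start: joints at [-1.19, 0.3, 1.521, -0, 1.321, -0.067], TCP at [238.133, -495.765, 302.646] pointing down, gripper open.
Joint ranges: [-3.03, 3.03], [-0.79, 2.21], [0.23, 2.52], [-1.04, 4.18], [0, 3.07], [-2.55, 2.55]. Speed limits (rad/s): [2.22, 2.22, 2.57, 3.14, 3.14, 3.14].

### API

Orientations are given as [roll, pitch, yaw] about the fixed x, y, z axes, in that order (R = Rz(yaw) Ry(pitch) Rx(roll)).
In Python, from cell import manip, eyes, finder gives the robot as it stands.
- The arm moves only by the tool drive_tool, never from a script. Its argument "rows" is a list of rows, each an object with "offset": the shift along the tool's x, y, z in mm, a list of three; "spin": the turn about the tool's z in degrees; "jaw": the finger opening in mm, from 0 to 94. In form: [{"offset": [dx, dy, dz], "spin": spin, "jaw": jaw}, ...]. A call has 1 to 20 rows; each row shifts and turns the commanded pose from where the row before left it, along the tool's axes as they then stand; what a row does not reach is not made up. A row lasts 1/10 s, in which the tool goes at most 50 mm and 8.59 degrees, less where a joint would pass 70% of its speed; a pose out of reach is approached as far as the arm can. A call is refused whole if a number of a shift passes 50 or a number of a turn 8.59, either way. A call with a gripper value outside its range is refused whole. The fingers move at their own pace and stop on an object; "force" is the grip in N (left out, the last holds). Time passes only in rows, so rows that do not move let the fingers close. It gives the time, the measured TCP pose, the force and the opening at its end, in the units of the state.
- manip.read_state(): the state, without advancing time (a new reading comes with each control period).
- eyes.camera(name): name is "side" or "top"; returns a dict with "color" (384x512x3 uint8, blue, green, red), "depth" (384x512 float32, mm along the optical axis (not along the pixel's ray), 0 where there is no reading), "vfov" (degrees; the focal length in pixels is half the picture's height over the tangent of half this angle, whatever the lens; pixels are square), "cx", "cy" (the principal point, pixels), "rvec" (rotation vector, rad) and "tvec" (3), from world to camera coordinates, as OpenCV has them. Camera axes: x right, y down, z forward; pixel columns grow to the right and rows downward; lengths in mm; the calibration is good to about 2 mm. A picture is of the moment at which its call begins.
- manip.sign_off(): hands the job in, once; it reports no verdict.
Trained networks look in the newest picture that a camera, given by its name, has taken for a name from the list of things; names that differ only in an ending like _2 or _b are one class to them, and where a whole thing is asked for, a point or a joint stands for the part that bears it (a point fixed in the world has none). Each returns a list of dicts, best first, with "p" (0 to 1); they miss things now and then, are a little off and sometimes report something else, mostly with a low value. They report only what shows in the picture. A call takes as long as a camera call. They do not tell look-alikes from the thing itself.
- finder.find_in(camera, target): "uv" ([column, row] in pixels, amid what is visible of it).
The state is a dict: "clock": time; "joints": joint angles; "qd": joint speeds; "effort": joint torques, N m; "eef_pos": TCP position; "eef_rot": TCP orientation; "wrist_force": force on the tool from outside, world axes, zero at the start; "moment": the same for the moment, N m; "finger_gap": finger opening in mm.
Only numpy, scipy, OpenCV 4.12 (cv2) and the standard library are available. Lean on these libraries where they do the work, as an engineer would, in place of code of your own. Each camera call takes 0.05 s, during which the arm holds its last target. There are 200 camera calls.

### The job

Load the drive dock: with closed fingertips press the long orange strip down behind the blue drive caddy and keep it down while you push the caddy forward, so that its yellow ears slide over the two orange catch teeth and the caddy goes fully home against the grey connector housing. Then take the hand away so that the strip and teeth spring back up behind the ears and lock the caddy in. Only press and push: do not lift the caddy, and leave everything else on the bench where it is.

Things in the scene. Friction and masses are not known exactly. Their poses are not given: they have to be found in the camera images.
- dock: Fixed drive dock, 315 x 166 mm. Origin at bench height midway between the catch teeth; x = slide direction (push this way), y across, z up. Aluminium bed 116 mm wide, top 30 mm above the bench, from x = -169 to +81 mm, with guide rails 10 mm high along both edges (1.5 mm play each side of the caddy).
- housing_face (a point): Middle of the face of the grey connector housing that stops the caddy, at dock x = +81 mm, 58 mm above the bench. The housing is 150 mm wide, its top 78 mm above the bench.
- catch (a joint): Travel of the orange spring catch, m: 0 = up (locking), grows as it is pressed, hard stop at 0.012. Press strip and teeth are one rigid part that goes straight down and springs back (about 2 N at first, 4.5 N fully down). The teeth clear the caddy's ears from 0.008; hold 0.010 to 0.012 while pushing. With the ears over the teeth it stays at about 0.008 even if let go.
- strip_end (a point): Rear end of the orange press strip, mid-width, on its top face (moves with the catch). The strip is flat, level, 60 mm wide and runs 130 mm from here along dock +x, its front part passing beneath the caddy. Top 44 mm above the bench when up, 32 mm fully down. It may be pressed anywhere behind the caddy, and a fingertip can slide along it.
- catch_teeth (a point): Midpoint between the tops of the two orange catch teeth (moves with the catch). The teeth, 10 x 10 mm, stand at dock x = 0, y = -66 and +66 mm; tops 50 mm above the bench when up, where they block the caddy's ears.
- caddy_center (a point): Centre of the blue drive caddy: loose box, about 0.7 kg, 130 mm long (dock x), 104 wide, 42 high, on two side runners with a tunnel 76 mm wide, 17 high between them for the strip. Yellow ears at its mid-length (12 mm long, underside 42 mm above the bench) stick out 20 mm each side. Starts at dock x = -15 to -35 mm; fully home at +16 mm; the teeth can rise behind the ears beyond +11 mm.
- caddy_rear (a point): Middle of the caddy's flat rear face, the face to push, 65 mm behind its centre, 60 mm above the bench. The face spans 47 to 72 mm above the bench over the strip.
- tape: Bystander: yellow tape roll, 90 mm across, 24 mm high, near the dock. Origin under its centre.
- jar: Bystander: small glass jar with black cap, 52 mm across, 62 mm high, standing on top of the grey housing. Origin under its centre.
- spare: Bystander: small spare drive, 100 x 70 x 12 mm, lying near the dock. Origin under its centre.
- driver: Bystander: red-handled screwdriver lying beside the dock, about 200 mm long.
- mug: Bystander: white mug, 80 mm across, 90 mm high, with a handle, beside the dock. Origin under its centre.
Things that resemble listed ones, but are neither listed nor needed, are in the scene too. Of the things that look like the part that bears caddy_center, the larger one is meant.

How it is judged (in metres and radians):
On the way, in this order (a step that is already met when the one before it is completed fails the run):
1. the strip is pressed down by the fingers while the ears are still short of the teeth (value of joint catch above 0.0082 m and contact force between the fingers and dock above 0.5 N and x of caddy_center in the frame of dock below -0.01 m), for 0.1 s.
2. the caddy's ears slide over the held-down teeth (value of joint catch above 0.006 m and x of caddy_center in the frame of dock above -0.006 m), for 0.05 s.
At the end, for the whole second after the job is handed in: The caddy sits level on the bed, home against the housing to within 5 mm (its centre at dock x of 11 to 20 mm), and the catch is back up (joint below 0.003) behind its ears (x of caddy_center in the frame of dock between 0.011 and 0.02 m and value of joint catch below 0.003 m and height (world z) of caddy_center below 0.056 m and angle between caddy_center's own z axis and vertical below 0.05 rad and distance of caddy_center from where it was at the start of the episode above 0.02 m); the robot touches nothing.
It fails at once if the caddy is lifted (more than 12 mm) or tipped (height (world z) of caddy_center above 0.063 m or angle between caddy_center's own z axis and vertical above 0.2 rad).
It fails at once if a bystander is moved more than 20 mm (distance of any of tape, jar, spare, driver, mug from where it was at the start of the episode above 0.02 m).
It also fails if it takes over 32 s, if anything falls off the work surface, if the arm or the gripper's body presses on something with over 40 N, if the wrist force passes 120 N, or if a joint passes its speed limit or range.

## Working session

There is one attempt and no reset: what is moved stays moved. The work goes in short steps, Python scripts to look and compute and a tool call to move; the robot and the scene stay as the last step left them, time stands still between calls to the robot, and variables do not carry over. Pictures are saved under pics/ and viewed, about 8 in all and at most 12, crops included, and the job is handed in when it is done.

Besides the shell and the picture viewer there is one more tool, called as name(argument=value, ...) on one line, values as JSON. drive_tool: Moves the arm, as the interface text tells. Its arguments: {"type":"object","properties":{"rows":{"type":"array","items":{"type":"object","properties":{"offset":{"type":"array","items":{"type":"number"}},"spin":{"type":"number"},"jaw":{"type":"number"}}}},"force":{"type":"number"}},"required":["rows"]}

```bash
ls; mkdir -p pics; cat > h.py <<'E'
import numpy as np, cv2
from cell import manip, eyes, finder
def snap(n):
    c=eyes.camera(n); h,w=c["depth"].shape
    f=h/2/np.tan(np.radians(c["vfov"])/2); c["f"]=f
    R=cv2.Rodrigues(np.array(c["rvec"],float))[0]; t=np.array(c["tvec"],float).ravel()
    c["R"],c["t"]=R,t
    v,u=np.mgrid[:h,:w]; d=c["depth"]
    P=np.stack([(u-c["cx"])/f*d,(v-c["cy"])/f*d,d],-1)
    c["W"]=(P-t)@R; c["W"][d==0]=np.nan
    return c
E
python3 - <<'E'
from h import *
for n in("side","top"):
    c=snap(n); cv2.imwrite(f"pics/{n}0.png",c["color"]); np.savez(f"{n}0.npz",**{k:c[k] for k in("color","W","R","t","f","cx","cy")})
    for t in("strip_end","catch_teeth","caddy_center","caddy_rear","housing_face","dock","jar","mug","tape","spare","driver"):
        for r in finder.find_in(n,t)[:2]:
            u,v=map(int,r["uv"]); print(n,t,r["p"],u,v,np.round(c["W"][v,u],0))
s=manip.read_state();print(s)
E
```

```text
pics
side strip_end 0.75 313 202 [ 438. -142.   44.]
side catch_teeth 0.67 312 200 [ 445. -149.   46.]
side caddy_center 0.96 283 185 [ 543. -138.   74.]
side caddy_center 0.74 247 163 [ 669. -125.  124.]
side caddy_rear 0.74 284 189 [ 529. -120.   74.]
side caddy_rear 0.64 336 166 [ 469. -403.   34.]
side housing_face 0.95 273 203 [540. -72.  46.]
side housing_face 0.65 311 203 [ 441. -133.   45.]
side dock 0.91 270 201 [553. -76.  46.]
side jar 0.64 248 162 [ 664. -125.  129.]
side jar 0.44 230 227 [610.  60.  13.]
side mug 0.73 284 159 [ 618. -281.   79.]
side tape 0.68 279 244 [456.  36.   0.]
side spare 0.73 229 227 [612.  62.  13.]
side driver 0.5 338 191 [ 410. -281.   15.]
top strip_end 0.7 298 242 [ 436. -145.   43.]
top catch_teeth 0.63 299 240 [ 441. -147.   43.]
top catch_teeth 0.47 223 170 [625.  53.  14.]
top caddy_center 0.73 297 202 [ 537. -139.   75.]
top caddy_center 0.63 404 230 [ 470. -422.   34.]
top caddy_rear 0.93 405 228 [ 475. -427.   29.]
top housing_face 0.79 275 199 [547. -85.  38.]
top housing_face 0.58 297 239 [ 444. -142.   42.]
top dock 0.81 274 198 [5
[... 261 characters left out ...]
]
top driver 0.58 274 196 [554. -82.  43.]
{'clock': 1.2, 'joints': array([-1.18962464e+00,  2.99902185e-01,  1.52099138e+00,  2.06185508e-05,
        1.32072352e+00, -6.65913472e-02]), 'qd': array([-0.00222042,  0.00129754, -0.0014823 , -0.00036438,  0.00070736,
        0.00122836]), 'effort': array([ 6.69547244e-04, -5.31667614e+01, -3.52914906e+01,  7.08390260e-02,
        2.12832028e-02, -1.79715443e-05]), 'eef_pos': array([ 238.12366282, -495.76826279,  302.64803096]), 'eef_rot': array([-3.14156960e+00, -2.15587786e-05,  4.47757933e-01]), 'wrist_force': array([0.71170391, 0.50932276, 0.02749318]), 'moment': array([ 0.10687208, -0.00133181, -0.01899657]), 'finger_gap': 93.91348187660924}
```

```bash
python3 - <<'E'
import numpy as np,cv2
c=np.load("top0.npz");im=c["color"];W=c["W"]
cv2.imwrite("pics/c0.png",cv2.resize(im[110:280,190:440],None,fx=3.2,fy=3.4))
hsv=cv2.cvtColor(im,cv2.COLOR_BGR2HSV)
H,S,V=hsv[...,0].astype(int),hsv[...,1],hsv[...,2]
for n,m in dict(orange=(H>4)&(H<18)&(S>140)&(V>90),blue=(H>95)&(H<128)&(S>110)&(V>50),yellow=(H>20)&(H<35)&(S>120)&(V>100)).items():
    k,l,st,ce=cv2.connectedComponentsWithStats(m.astype(np.uint8))
    for i in range(1,k):
        if st[i,4]<12: continue
        q=W[l==i];q=q[np.isfinite(q[:,2])]
        r=cv2.minAreaRect(q[:,:2].astype(np.float32))
        print(n,st[i,4],np.round(ce[i]),"z",np.round(np.percentile(q[:,2],[10,50,90])),np.round(r[0]),np.round(r[1]),round(r[2],1))
E
```

```text
orange 77 [298. 233.] z [41. 44. 47.] [ 460. -146.] [19. 54.] 3.7
orange 497 [499. 244.] z [182. 187. 190.] [ 436. -587.] [44. 69.] 17.6
orange 57 [306. 248.] z [41. 44. 47.] [ 417. -164.] [20. 46.] 37.8
blue 4650 [391.  51.] z [ 4. 28. 89.] [1189. -436.] [297. 667.] 84.7
blue 600 [295. 197.] z [69. 72. 75.] [ 546. -140.] [132. 102.] 4.3
blue 325 [404. 228.] z [29. 32. 34.] [ 480. -428.] [96. 86.] 54.5
yellow 13 [394. 242.] z [20. 21. 23.] [ 438. -399.] [ 7. 10.] 53.5
```

View pics/c0.png

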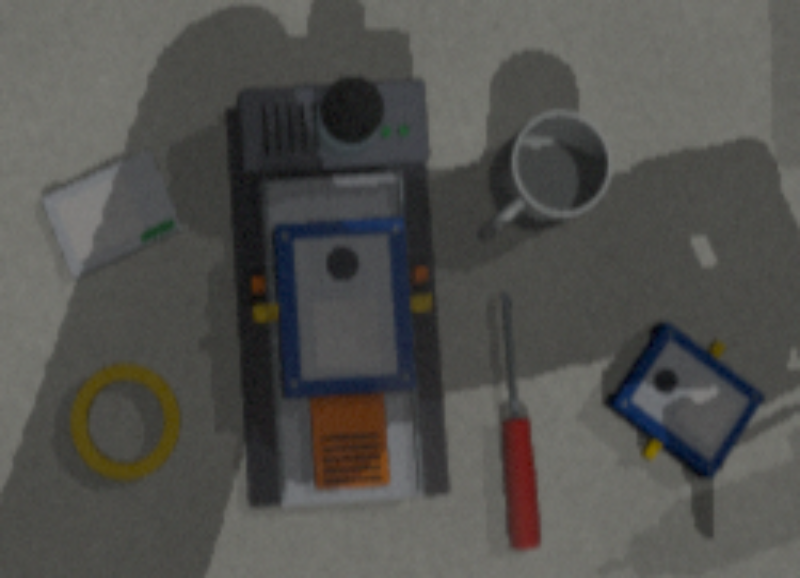

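View pics/side0.png

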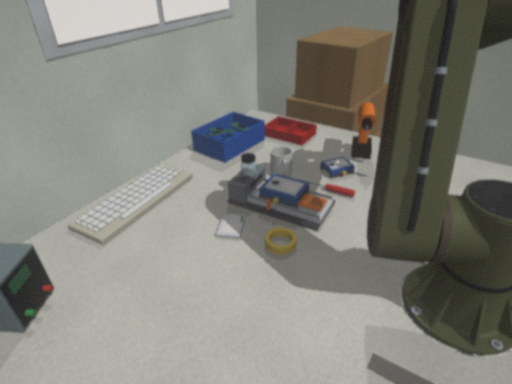

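Large blue caddy at (295,197) sits in the dock. The one at (404,228) is the smaller look-alike, and the blue tray is far away. Next I refine the dock axis offline.

```bash
python3 - <<'E'
import numpy as np,cv2
for n in("top","side"):
    c=np.load(n+"0.npz");im=c["color"];W=c["W"]
    hsv=cv2.cvtColor(im,cv2.COLOR_BGR2HSV);H,S,V=[hsv[...,i].astype(int) for i in range(3)]
    reg=(W[...,0]>350)&(W[...,0]<720)&(W[...,1]>-240)&(W[...,1]<-40)
    def rep(k,m):
        m=m&reg
        if m.sum()<4: return print(n,k,m.sum())
        q=W[m];r=cv2.minAreaRect(q[:,:2].astype(np.float32))
        print(n,k,m.sum(),"mean",np.round(q.mean(0),1),"rect",np.round(r[0],1),np.round(r[1],1),round(r[2],1))
    Z=W[...,2];X=W[...,0];Y=W[...,1]
    rep("strip",(H>2)&(H<20)&(S>110)&(Z>38)&(Z<52)&(X<485)&(abs(Y+146)<45))
    rep("teethL",(H>2)&(H<17)&(S>110)&(X>510)&(Y>-110))
    rep("teethR",(H>2)&(H<17)&(S>110)&(X>510)&(Y<-180))
    rep("earL",(H>18)&(H<35)&(S>110)&(X>480)&(Y>-110))
    rep("earR",(H>18)&(H<35)&(S>110)&(X>480)&(Y<-180))
    rep("caddytop",(Z>66)&(Z<82)&(X<618)&(X>470))
    rep("house",(Z>72)&(Z<86)&(X>622))
    rep("all",(Z>14))
E
```

```text
top strip 603 mean [ 443.2 -146.9   44.2] rect [ 443.  -146.9] [67.3 59.4] 4.1
top teethL 29 mean [561.5 -72.2  36.8] rect [562.7 -72.5] [11.  15.6] 87.9
top teethR 21 mean [ 571.2 -204.2   44.5] rect [ 572.9 -204.4] [10.7 17.1] 73.4
top earL 46 mean [539.8 -77.5  51.9] rect [542.8 -78. ] [18.3 21.7] 86.7
top earR 31 mean [ 548.1 -204.    53.9] rect [ 550.  -207.3] [12.6 26.2] 27.2
top caddytop 2100 mean [ 541.5 -139.8   72.7] rect [ 541.9 -140. ] [130.9 104.4] 4.1
top house 1062 mean [ 674.4 -125.5   78.3] rect [ 677.5 -130.1] [ 64.7 149.6] 4.0
top all 6351 mean [ 558.5 -135.6   60.9] rect [ 552.9 -138.6] [314.3 163.9] 4.0
side strip 267 mean [ 441.2 -143.1   44.3] rect [ 442.8 -146.1] [72. 56.] 2.7
side teethL 31 mean [557.9 -72.4  33.9] rect [558.8 -73.4] [6.3 7.8] 30.4
side teethR 0
side earL 18 mean [534.6 -76.   55.2] rect [534.8 -76.9] [ 8.5 14. ] 2.7
side earR 0
side caddytop 810 mean [ 538.1 -137.    72.8] rect [ 541.6 -142. ] [132.2 107.9] 4.7
side house 359 mean [ 667.4 -112.4   78.5] rect [ 676.3 -132. ] [ 65.7 148. ] 4.0
side all 3604 mean [ 555.5 -118.7   57.2] rect [ 551.4 -133.1] [315.7 156.5] 2.4
```

Dock yaw is about 4.05° and its origin about (564.4, −137.8). The caddy is at dock x ≈ −22.5, and all sizes agree with the given ones. Next I spin, close the jaws and go above the strip.

drive_tool(rows=[{"offset": [0, 0, 0], "spin": 7.2, "jaw": 0}, {"offset": [0, 0, 0], "spin": 7.2, "jaw": 0}, {"offset": [0, 0, 0], "spin": 7.2, "jaw": 0}, {"offset": [16.6, -24, 0], "spin": 0, "jaw": 0}, {"offset": [16.6, -24, 0], "spin": 0, "jaw": 0}, {"offset": [16.6, -24, 0], "spin": 0, "jaw": 0}, {"offset": [16.6, -24, 0], "spin": 0, "jaw": 0}, {"offset": [16.6, -24, 0], "spin": 0, "jaw": 0}, {"offset": [16.6, -24, 0], "spin": 0, "jaw": 0}, {"offset": [16.6, -24, 0], "spin": 0, "jaw": 0}, {"offset": [16.6, -24, 0], "spin": 0, "jaw": 0}, {"offset": [16.6, -24, 0], "spin": 0, "jaw": 0}, {"offset": [16.6, -24, 0], "spin": 0, "jaw": 0}, {"offset": [16.6, -24, 0], "spin": 0, "jaw": 0}, {"offset": [16.6, -24, 0], "spin": 0, "jaw": 0}, {"offset": [16.6, -24, 20], "spin": 0, "jaw": 0}, {"offset": [16.0, -22, 30], "spin": 0, "jaw": 0}, {"offset": [0, 0, 35], "spin": 0, "jaw": 0}, {"offset": [0, 0, 35], "spin": 0, "jaw": 0}, {"offset": [0, 0, 0], "spin": 0, "jaw": 0}], force=20)

```text
clock: 3.2
eef_pos: [444.4, -145.4, 179.3]
eef_rot: [-3.139, 0.006, 0.071]
wrist_force: [-0.4, 0.5, 0.2]
finger_gap: 0.9
```

drive_tool(rows=[{"offset": [0, 0, 15], "spin": 0, "jaw": 0}, {"offset": [0, 0, 15], "spin": 0, "jaw": 0}, {"offset": [0, 0, 7], "spin": 0, "jaw": 0}, {"offset": [0, 0, 2], "spin": 0, "jaw": 0}, {"offset": [0, 0, 2], "spin": 0, "jaw": 0}, {"offset": [0, 0, 2], "spin": 0, "jaw": 0}, {"offset": [0, 0, 0], "spin": 0, "jaw": 0}, {"offset": [0, 0, 0], "spin": 0, "jaw": 0}])

```text
clock: 4.0
eef_pos: [446.0, -146.4, 140.2]
eef_rot: [3.141, -0.001, 0.071]
wrist_force: [1.4, -0.7, 1.6]
finger_gap: 0.5
```

```bash
python3 - <<'E'
from h import *
s=manip.read_state();print(s["wrist_force"],s["eef_pos"])
c=snap("side");cv2.imwrite("pics/s1.png",cv2.resize(c["color"][140:240,210:360],None,fx=5,fy=5))
E
```

```text
[ 1.38268651 -0.66336118  1.64443705] [ 446.04363972 -146.36419068  140.18737999]
```

View pics/s1.png

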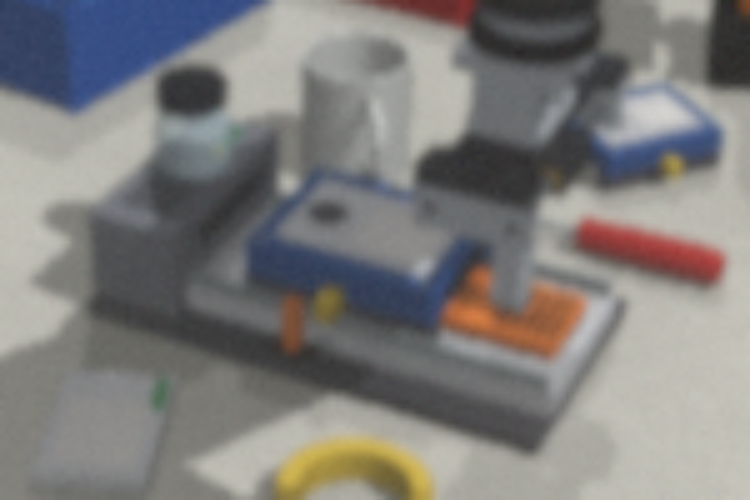

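The crop shows the closed fingertips (about 510,300) on the mid-width of the orange strip, just behind the caddy's rear face (440,290). The ears (330,300) are still short of the tooth (292,325). Now I press down.

drive_tool(rows=[{"offset": [0, 0, 2], "spin": 0, "jaw": 0}, {"offset": [0, 0, 2], "spin": 0, "jaw": 0}, {"offset": [0, 0, 2], "spin": 0, "jaw": 0}, {"offset": [0, 0, 2], "spin": 0, "jaw": 0}, {"offset": [0, 0, 1.5], "spin": 0, "jaw": 0}, {"offset": [0, 0, 0], "spin": 0, "jaw": 0}, {"offset": [0, 0, 0], "spin": 0, "jaw": 0}, {"offset": [0, 0, 0], "spin": 0, "jaw": 0}])

```text
clock: 4.85
eef_pos: [445.8, -146.2, 130.2]
eef_rot: [3.142, -0.0, 0.071]
wrist_force: [3.2, -1.6, 4.5]
finger_gap: 0.6
```

drive_tool(rows=[{"offset": [0, 0, 0.5], "spin": 0, "jaw": 0}, {"offset": [4, 0, 0], "spin": 0, "jaw": 0}, {"offset": [4, 0, 0], "spin": 0, "jaw": 0}, {"offset": [4, 0, 0], "spin": 0, "jaw": 0}, {"offset": [4, 0, 0], "spin": 0, "jaw": 0}, {"offset": [3, 0, 0], "spin": 0, "jaw": 0}, {"offset": [3, 0, 0], "spin": 0, "jaw": 0}, {"offset": [3, 0, 0], "spin": 0, "jaw": 0}, {"offset": [3, 0, 0], "spin": 0, "jaw": 0}, {"offset": [3, 0, 0], "spin": 0, "jaw": 0}, {"offset": [0, 0, 0], "spin": 0, "jaw": 0}])

```text
clock: 5.95
eef_pos: [475.7, -143.8, 129.4]
eef_rot: [-3.14, 0.004, 0.071]
wrist_force: [-9.5, -0.7, 11.7]
finger_gap: 0.5
```

```bash
python3 - <<'E'
from h import *
s=manip.read_state();print(s["wrist_force"],s["eef_pos"])
c=snap("side");cv2.imwrite("pics/s2.png",cv2.resize(c["color"][140:240,210:360],None,fx=5,fy=5))
E
```

```text
[-9.48956822 -0.70888778 11.73670653] [ 475.65906572 -143.83569541  129.35577842]
```

View pics/s2.png

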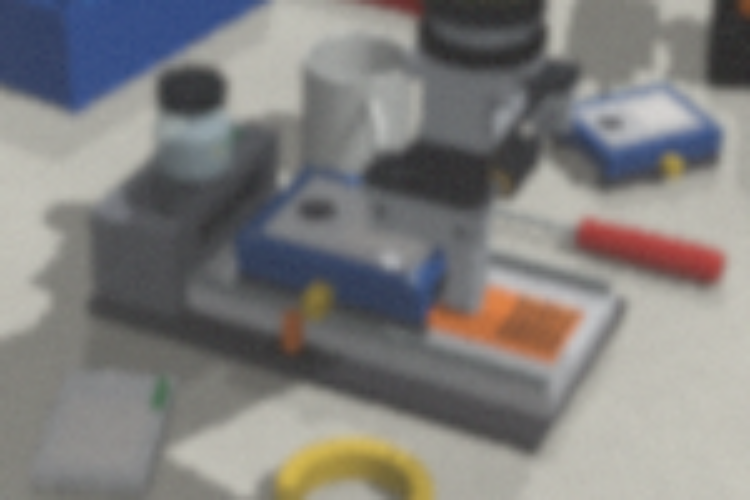

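The strip is down (teeth lowered at 292,330) and the caddy is moving, with its ear at (318,298) approaching the tooth. I keep pushing.

drive_tool(rows=[{"offset": [3, 0, 0], "spin": 0, "jaw": 0}, {"offset": [3, 0, 0], "spin": 0, "jaw": 0}, {"offset": [3, 0, 0], "spin": 0, "jaw": 0}, {"offset": [3, 0, 0], "spin": 0, "jaw": 0}, {"offset": [3, 0, 0], "spin": 0, "jaw": 0}, {"offset": [3, 0, 0], "spin": 0, "jaw": 0}, {"offset": [3, 0, 0], "spin": 0, "jaw": 0}, {"offset": [3, 0, 0], "spin": 0, "jaw": 0}, {"offset": [2, 0, 0], "spin": 0, "jaw": 0}, {"offset": [2, 0, 0], "spin": 0, "jaw": 0}, {"offset": [0, 0, 0], "spin": 0, "jaw": 0}])

```text
clock: 7.1
eef_pos: [503.4, -141.9, 129.3]
eef_rot: [-3.14, 0.005, 0.071]
wrist_force: [-11.5, -0.6, 13.4]
finger_gap: 0.8
```

drive_tool(rows=[{"offset": [1.5, 0, 0], "spin": 0, "jaw": 0}, {"offset": [1.5, 0, 0], "spin": 0, "jaw": 0}, {"offset": [0, 0, 0], "spin": 0, "jaw": 0}])

```text
clock: 7.4
eef_pos: [506.3, -141.7, 129.4]
eef_rot: [-3.14, 0.005, 0.071]
wrist_force: [-11.8, -2.4, 13.2]
finger_gap: 0.5
```

drive_tool(rows=[{"offset": [1, 0, 0], "spin": 0, "jaw": 0}, {"offset": [1, 0, 0], "spin": 0, "jaw": 0}, {"offset": [0, 0, 0], "spin": 0, "jaw": 0}])

```text
clock: 7.7
eef_pos: [507.1, -141.7, 129.3]
eef_rot: [-3.14, 0.008, 0.071]
wrist_force: [-26.7, -2.0, 23.1]
finger_gap: 0.7
```

The force jump from 12 to 27 N means the caddy has met the housing. I back off a little, then lift away.

drive_tool(rows=[{"offset": [-2, 0, 0], "spin": 0, "jaw": 0}, {"offset": [-4, 0, 0], "spin": 0, "jaw": 0}, {"offset": [-4, 0, -2], "spin": 0, "jaw": 0}, {"offset": [-4, 0, -4], "spin": 0, "jaw": 0}, {"offset": [-4, 0, -6], "spin": 0, "jaw": 0}, {"offset": [0, 0, -15], "spin": 0, "jaw": 0}, {"offset": [-10, 0, -30], "spin": 0, "jaw": 0}, {"offset": [-25, 10, -35], "spin": 0, "jaw": 0}, {"offset": [-25, 25, -35], "spin": 0, "jaw": 0}, {"offset": [-10, 35, -20], "spin": 0, "jaw": 0}, {"offset": [0, 35, 0], "spin": 0, "jaw": 0}, {"offset": [0, 35, 0], "spin": 0, "jaw": 0}, {"offset": [0, 35, 0], "spin": 0, "jaw": 0}, {"offset": [0, 35, 0], "spin": 0, "jaw": 0}, {"offset": [0, 0, 0], "spin": 0, "jaw": 0}])

```text
clock: 9.2
eef_pos: [435.7, -360.1, 275.9]
eef_rot: [-3.141, 0.002, 0.068]
wrist_force: [0.4, 0.9, -0.1]
finger_gap: 0.5
```

```bash
python3 - <<'E'
from h import *
s=manip.read_state();print(s["wrist_force"],s["eef_pos"])
c=snap("side");cv2.imwrite("pics/s3.png",cv2.resize(c["color"][140:240,210:360],None,fx=5,fy=5))
c=snap("top");im=c["color"];cv2.imwrite("pics/t3.png",cv2.resize(im[110:280,190:440],None,fx=3.2,fy=3.4))
W=c["W"];X,Y,Z=[W[...,i] for i in range(3)]
hsv=cv2.cvtColor(im,cv2.COLOR_BGR2HSV);H,S=hsv[...,0],hsv[...,1]
for k,m in dict(caddy=(Z>66)&(Z<80)&(X>490)&(X<642)&(Y>-200)&(Y<-70),strip=(H>2)&(H<20)&(S>110)&(Z>25)&(Z<52)&(X<505)&(X>390)&(abs(Y+146)<45)).items():
    q=W[m];r=cv2.minAreaRect(q[:,:2].astype(np.float32));print(k,m.sum(),r,np.median(q[:,2]) if m.sum() else 0)
    d=np.array(r[0])-[564.4,-137.8];print("dock x",d@[.9975,.0706])
E
```

```text
[ 0.44609344  0.93056001 -0.1212046 ] [ 435.6641755  -360.07386483  275.87296859]
caddy 2033 ((580.2152099609375, -131.95033264160156), (130.7136688232422, 114.7517318725586), 4.112768650054932) 72.82090387208663
dock x 16.18865845153811
strip 853 ((457.180908203125, -145.83384704589844), (95.49454498291016, 59.721824645996094), 3.917907953262329) 44.18551634641124
dock x -107.51823366882323
```

View pics/s3.png

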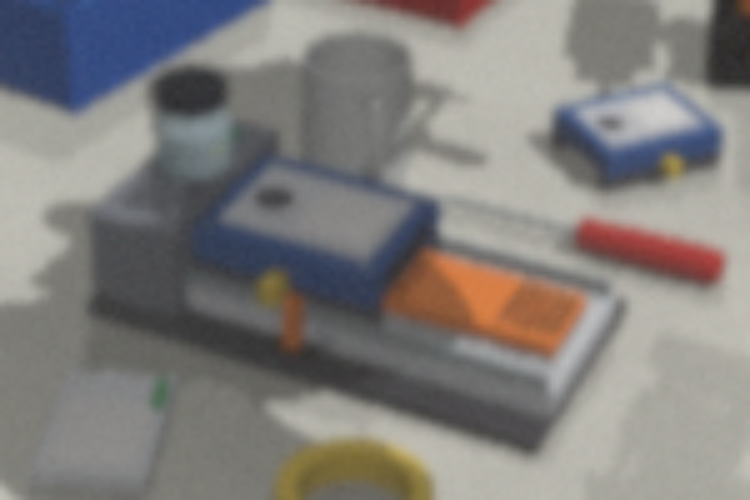

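View pics/t3.png

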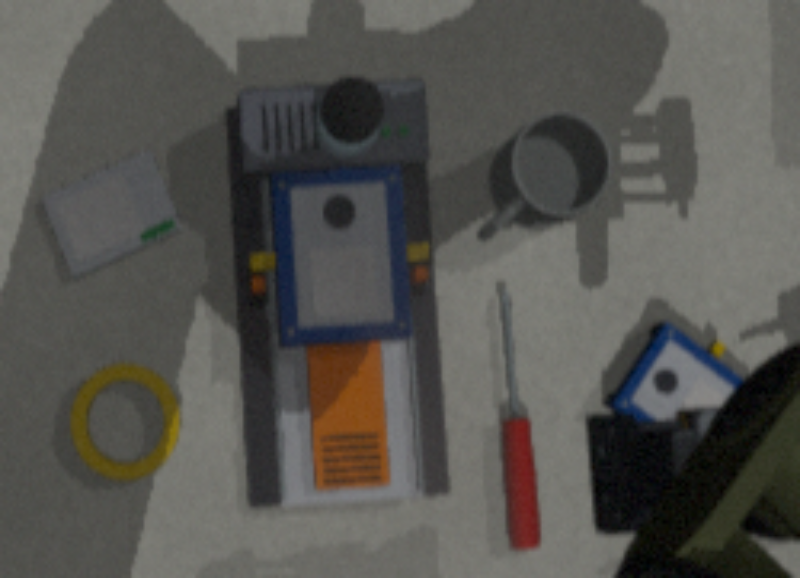

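Both views show the caddy against the housing, with both ears ((262,262) and (418,250) in the top crop) ahead of the raised teeth. The strip is back at 44 mm, the bystanders are unmoved and the hand is clear.

```bash
python3 -c "
from cell import manip; print(manip.sign_off())"
```

```text
the job is handed in; nothing more can be done
None
```

The drive caddy is home in the dock and locked, and I handed the job in at about 9.3 s of the 32 s allowed.

- **Press:** I pressed the orange strip to its stop with closed fingertips, at about 33 mm above the bench. The caddy was still at about dock x = −22 mm.
- **Push:** I kept the strip down and pushed the caddy forward until the push force jumped from 12 to 27 N, which was contact with the housing. Then I backed off and lifted the hand clear.
- **Last checks:**
  - The caddy centre measured dock x ≈ 16.2 mm, with its top at about 73 mm, so it sits level on the bed.
  - The strip is back up at 44 mm, and both teeth stand behind the ears.
  - The bystanders look unmoved in the last pictures. I compared them by eye and did not measure their positions.
  - The wrist force is about zero.
- **Disagreement:** the caddy outline in the last fit came out 115 mm wide instead of 104 mm. The ears or rails were probably caught in the mask. Its length and angle agreed with the given sizes.

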